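# Run binder clips out of the gravity dispenser and hold its flap open

### The arm

A 6-joint arm with a two-finger parallel gripper is mounted at the origin on a cart in front of the work surface, level with it; the furniture and walls round the work are solid. World frame = base frame: x ahead of the robot, y to its left, z up, the work surface at z = 0. Lengths are in m, angles in rad, forces in N, time in s.
With the tool pointing down it reaches from about 0.35 to 0.85 m from the base axis. Payload 8.1 kg.
Tool frame: the origin (TCP) lies at the centre of the arm's flange, where the gripper is bolted on; the fingertips stand 186 mm ahead of it and the grasp point (between the pads) lies 167 mm ahead of it; z points along the fingers, y is the direction in which the jaws open and shut (so a half turn about z gives the same grasp; the last joint's range is limited). The gripper opens to 93 mm and grips with 3 to 60 N. Pads are 15 mm wide; open, the fingers measure 128 mm over their backs; the gripper's body (75 mm by 188 mm) begins 65 mm behind the grasp point.
Start: joints at [1.041, 0.13, 1.488, -0, 1.523, -0.085], TCP at [0.258, 0.542, 0.405] pointing down, gripper open.
Joint ranges: [-2.96, 2.96], [-0.89, 2.26], [0.02, 2.5], [-1.34, 4.48], [0, 2.73], [-2.66, 2.66]. Speed limits (rad/s): [2.39, 2.39, 2.79, 3.14, 3.14, 3.14].

### API

Orientations are given as a rotation vector (axis times angle).
In Python, from plant import robot, viewer, order gives the robot as it stands.
- The arm moves only by the tool apply_moves, never from a script. Its argument "deltas" is a list of rows, each a list of 3 entries, a list of its own where there are three numbers: the finger opening in mm, from 0 to 93, then the shift along the tool's x, y, z in mm, then the turn about the tool's z in rad. In form: [[grip, [dx, dy, dz], yaw], ...]. A call has 1 to 5 rows; each row shifts and turns the commanded pose from where the row before left it, along the tool's axes as they then stand; what a row does not reach is not made up. A row lasts 1/8 s, in which the tool goes at most 62.5 mm and 10.7 degrees, less where a joint would pass 70% of its speed; a pose out of reach is approached as far as the arm can. A call is refused whole if a number of a shift passes 62.5 or a number of a turn 0.188, either way. A call with a gripper value outside its range is refused whole. The fingers move at their own pace and stop on an object; "grip_force" is the grip in N (left out, the last holds). Time passes only in rows, so rows that do not move let the fingers close. It gives the time, the measured TCP pose, the force and the opening at its end, in the units of the state.
- robot.read_state(): the state, without advancing time (a new reading comes with each control period).
- viewer.read_camera(name): name is "scene" or "top" or "wrist"; returns the picture (480x640x3 uint8, blue, green, red); there is no depth.
- viewer.get_calibration(name): a dict with "fx", "fy", "cx", "cy" (pixels), "distortion" ([k1, k2, p1, p2, k3] as OpenCV has them; the pictures are not rectified), "R" (3x3) and "t" (3): a world point X has camera coordinates R X + t. Camera axes: x right, y down, z forward; pixel columns grow to the right and rows downward; lengths in m; the calibration is good to about 2 mm. A picture is of the moment at which its call begins: read the wrist's pose just before it. get_calibration takes no time and is no camera call; for the wrist camera it gives the pose at the moment of the call.
- order.close_job(): hands the job in, once; it reports no verdict.
The state is a dict: "t": time; "q": joint angles; "dq": joint speeds; "joint_torque": joint torques, N m; "tool_pos": TCP position; "orientation": TCP orientation; "force": force on the tool from outside, world axes, zero at the start; "wrist_torque": the same for the moment, N m; "opening": finger opening in m.
Only numpy, scipy, OpenCV 4.12 (cv2) and the standard library are available. Lean on these libraries where they do the work, as an engineer would, in place of code of your own. Each camera call takes 0.05 s, during which the arm holds its last target. There are 200 camera calls.

### The job

Refill the clip dish: stand the empty oblong dish flat on the counter, end-on to the clip dispenser, with its far end tucked under the dispenser's chute. Then raise the dispenser's spring-loaded front flap by its knob to about 45 degrees from closed, so that all four binder clips slide down into the dish, and finish still holding the flap there by the knob, so that I can wipe the chute. Leave the other things on the counter where they are.

Things in the scene. Friction and masses are not known exactly. Their poses are not given: they have to be found in the camera images.
- dish_center (a point): loose oblong open dish of grey plastic, empty at the start: 180 mm long (own x), 66 mm wide (own y), 45 mm high, walls and floor 3 mm, about 0.15 kg, both ends alike. The point is its centre, 22.5 mm above its underside. Grip it across its 66 mm width; near the end away from the dispenser (about 45 mm off the middle) the gripper keeps clear of the knob
- dispenser: fixed clip dispenser: grey steel pedestal under a narrow hopper with clear sides, open on top, 60 mm wide, 168 mm deep, rim 200 mm up. Origin on the counter under its middle; own -x is the front, roughly towards the robot, y across. Inside, a smooth chute falls 36 degrees to the front. Hopper underside 75 mm up, free below from x = -0.093 to the foot plate (6 mm high) at x = -0.027
- chute_lip (a point): middle of the chute's front edge, where the clips fall off, 81 mm above the counter, at x = -0.085 in the dispenser's frame; its axes are the dispenser's. The dish should stand with its length along the dispenser's x, centred on this point sideways, its far end about 15 to 45 mm behind (under) this edge
- flap_hinge (a point): the flap's hinge axis: parallel to the dispenser's y, 178 mm above the counter, at x = -0.090 in the dispenser's frame
- flap (a joint): angle of the flap that closes the hopper's front, a 95 mm long grey plate hinged along its top edge: 0 = closed (hanging upright), grows as the lower edge swings out to the front and up, stop at 1.5 rad; 45 degrees = 0.785. Spring and weight shut it when let go (about 1.5 N at the knob when closed, 2.5 N at 45 degrees)
- knob (a point): black round pull knob on the flap, 22 mm thick, 26 mm long, on a 10 mm stem. Origin at its middle: 55 mm below the hinge and 40 mm in front of the flap when closed (123 mm above the counter), 68 mm from the hinge axis. Own x is the stem, square to the flap. Pinch it from above, fingers closing along the dispenser's y; it may turn between the pads while the flap swings. Free 20 mm all round
- clip_1_center (a point): one of four alike black binder clips lying in single file on the chute, held back by the closed flap; this is the one nearest the flap. Body 32 mm x 23 mm, 16 mm thick, with wire handles 40 mm over all, 15 g. The point is the middle of the clip, half-way up its thickness
- clip_2_center (a point): the second clip up the chute, otherwise as clip_1
- clip_3_center (a point): the third clip up the chute, otherwise as clip_1
- clip_4_center (a point): the topmost clip on the chute, otherwise as clip_1
- tape_roll_center (a point): bystander: roll of masking tape lying flat, 104 mm across, 25 mm high; to be left alone. Point at its centre
- glue_center (a point): bystander: glue stick lying on its side, 95 mm long, 28 mm thick; to be left alone. Point at its centre
- staples_center (a point): bystander: small cardboard box of staples, 41 x 74 mm, 27 mm high; to be left alone. Point at its centre
- tape_dispenser_center (a point): bystander: dark weighted desk tape dispenser, 167 x 36 mm, 78 mm high; to be left alone. Point half-way up its middle

How it is judged:
On the way, in this order (a step that is already met when the one before it is completed fails the run):
1. the dish stands on the counter, end-on, with its far end under the chute, the flap still closed (x of dish_center in the frame of dispenser between -0.17 and -0.115 m and y of dish_center in the frame of chute_lip between -0.015 and 0.015 m and height (world z) of dish_center below 0.0275 m and angle between dish_center's own z axis and vertical below 0.08 rad and angle between the x axis of dish_center and the x axis of dispenser, either way round below 0.262 rad and value of joint flap below 0.12 rad and height (world z) of each of clip_1_center, clip_2_center, clip_3_center, clip_4_center above 0.08 m), for 0.2 s.
2. the flap is held at about 45 degrees by its knob and the four clips are in the dish (value of joint flap between 0.628 and 0.943 rad and contact force between the fingers and flap above 0.5 N and distance between the grasp point and knob below 0.03 m and x of clip_1_center in the frame of dish_center between -0.088 and 0.088 m and y of clip_1_center in the frame of dish_center between -0.031 and 0.031 m and z of clip_1_center in the frame of dish_center between -0.0225 and 0.04 m and x of clip_2_center in the frame of dish_center between -0.088 and 0.088 m and y of clip_2_center in the frame of dish_center between -0.031 and 0.031 m and z of clip_2_center in the frame of dish_center between -0.0225 and 0.04 m and x of clip_3_center in the frame of dish_center between -0.088 and 0.088 m and y of clip_3_center in the frame of dish_center between -0.031 and 0.031 m and z of clip_3_center in the frame of dish_center between -0.0225 and 0.04 m and x of clip_4_center in the frame of dish_center between -0.088 and 0.088 m and y of clip_4_center in the frame of dish_center between -0.031 and 0.031 m and z of clip_4_center in the frame of dish_center between -0.0225 and 0.04 m), for 0.3 s.
At the end, for the whole second after the job is handed in: Fingers hold the knob (over 0.5 N, grasp point within 30 mm), flap still at 45 +-9 degrees, no clip touching the dispenser or flap; the dish flat on the counter, end-on to the dispenser (within 15 degrees), its end 5 to 60 mm behind the chute edge, centred within 15 mm; all four clips in the dish (all of step 2 and x of dish_center in the frame of dispenser between -0.17 and -0.115 m and y of dish_center in the frame of chute_lip between -0.015 and 0.015 m and height (world z) of dish_center below 0.0275 m and angle between dish_center's own z axis and vertical below 0.08 rad and angle between the x axis of dish_center and the x axis of dispenser, either way round below 0.262 rad and velocity of joint flap between -0.1 and 0.1 rad/s and contact force between each of clip_1, clip_2, clip_3, clip_4 and dispenser below 0.05 N); the arm keeps its last pose, push and grip.
It fails at once if a bystander (tape roll, glue stick, box of staples, tape dispenser) is moved more than 20 mm (distance of any of tape_roll_center, glue_center, staples_center, tape_dispenser_center from where it was at the start of the episode above 0.02 m).
It also fails if it takes over 42 s, if anything falls off the work surface, if the arm or the gripper's body presses on something with over 40 N, if the wrist force passes 120 N, or if a joint passes its speed limit or range.

## Working session

There is one attempt and no reset: what is moved stays moved. The work goes in short steps, Python scripts to look and compute and a tool call to move; the robot and the scene stay as the last step left them, time stands still between calls to the robot, and variables do not carry over. Pictures are saved under pics/ and viewed, about 8 in all and at most 12, crops included, and the job is handed in when it is done.

Besides the shell and the picture viewer there is one more tool, called after "Call:" as name(argument=value, ...), one argument or row to a line, values as JSON. apply_moves: Moves the arm, as the interface text tells. Its arguments: {"type":"object","properties":{"deltas":{"type":"array"},"grip_force":{"type":"number"}},"required":["deltas"]}

```bash
mkdir -p pics; python3 - <<'E'
from plant import robot, viewer, order
import cv2
for n in("scene","top"):
    cv2.imwrite(f"pics/{n}0.png",viewer.read_camera(n)); c=viewer.get_calibration(n); print(n,c)
print(robot.read_state())
E
```

```text
scene {'fx': 501.71293730635847, 'fy': 501.71293730635847, 'cx': 313.97300987107735, 'cy': 237.46507700957244, 'distortion': array([-0.06455988,  0.        ,  0.        ,  0.        ,  0.        ]), 'R': array([[ 0.7811166 , -0.62437908, -0.00276128],
       [-0.32332531, -0.40069828, -0.85726404],
       [ 0.53415129,  0.67051596, -0.51486963]]), 't': array([-0.40741436,  0.28609688,  1.07479993])}
top {'fx': 496.5015890747303, 'fy': 496.5015890747303, 'cx': 318.29019361110403, 'cy': 234.42735351189478, 'distortion': array([-0.08855457,  0.        ,  0.        ,  0.        ,  0.        ]), 'R': array([[ 0.02521128, -0.99958748,  0.01375692],
       [-0.99617764, -0.02627179, -0.08330608],
       [ 0.08363313, -0.01160408, -0.99642905]]), 't': array([0.00930306, 0.58306468, 1.08417118])}
{'t': 0.1, 'q': array([ 1.04056794e+00,  1.31082630e-01,  1.48914987e+00,  3.61801954e-05,
        1.52301235e+00, -8.54068021e-02]), 'dq': array([ 2.41300579e-04, -2.49747593e-03, -2.93554118e-03,  1.16436524e-03,
       -7.56499442e-04, -2.61276106e-05]), 'joint_torque': array([ 1.31622379e-03, -5.61341000e+01, -4.93095160e+01,  7.70044397e-02,
        2.90964358e-02, -3.29329055e-05]), 'tool_pos': array([0.25805268, 0.54144818, 0.40380516]), 'orientation': array([-6.92862229e-01, -3.06368715e+00,  2.45566858e-03]), 'force': array([0.23787332, 0.56350265, 0.65034704]), 'wrist_torque': array([-0.03489919, -0.03575532, -0.00515383]), 'opening': 0.09283881578102525}
```

View pics/top0.png

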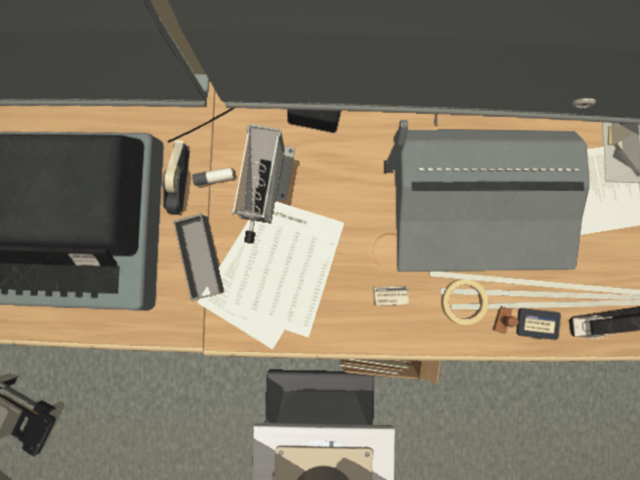

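View pics/scene0.png

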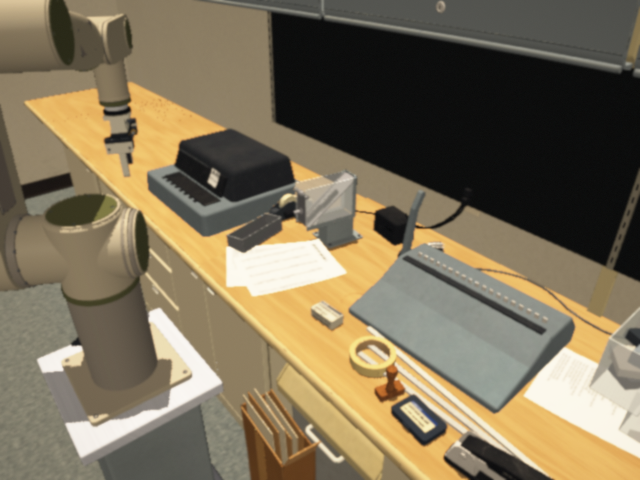

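The top view shows the dish spanning about (176,218) to (222,298), the hopper rim around (236–283, 126–220), and the knob at (250,237). I'll enlarge that area.

```bash
python3 - <<'E'
import cv2
a=cv2.imread("pics/top0.png")[115:305,150:310]
a=cv2.resize(a,None,fx=3.1,fy=3.1,interpolation=cv2.INTER_CUBIC)
b=cv2.imread("pics/scene0.png")[165:255,220:370]
cv2.imwrite("pics/c1.png",a); 
E
```

```text
(no output)
```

View pics/c1.png

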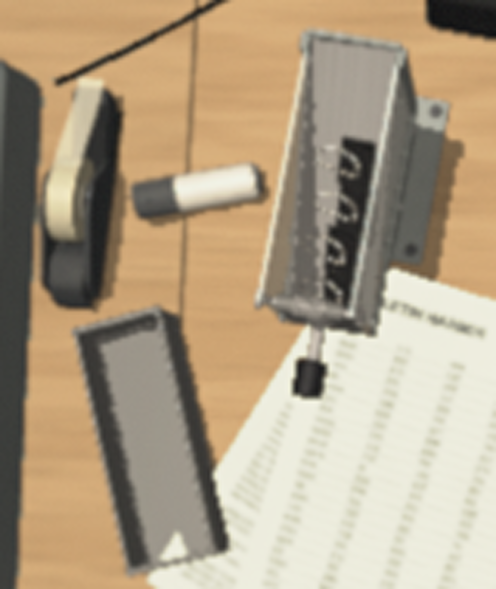

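The crop shows the dish rim corners at (77,330), (176,312), (228,549) and (132,573). The hopper rim corners are at (303,34), (408,47), (374,331) and (258,303), and the knob is at (309,379).

```bash
cat > h.py <<'E'
import numpy as np, cv2
from plant import robot, viewer, order
from scipy.spatial.transform import Rotation as Ro
def unproj(cal,uv,z):
    K=np.array([[cal["fx"],0,cal["cx"]],[0,cal["fy"],cal["cy"]],[0,0,1]])
    p=cv2.undistortPoints(np.array(uv,float).reshape(-1,1,2),K,np.array(cal["distortion"]))[:,0]
    R=np.array(cal["R"]);c=-R.T@cal["t"]
    d=np.c_[p,np.ones(len(p))]@R
    return c+d*((z-c[2])/d[:,2])[:,None]
def proj(cal,X):
    K=np.array([[cal["fx"],0,cal["cx"]],[0,cal["fy"],cal["cy"]],[0,0,1]])
    return cv2.projectPoints(np.array(X,float).reshape(-1,1,3),cv2.Rodrigues(np.array(cal["R"]))[0],np.array(cal["t"]),K,np.array(cal["distortion"]))[0][:,0]
E
python3 - <<'E'
from h import *
c=viewer.get_calibration("top")
f=lambda l:np.array(l)/3.1+[150,115]-.35
d=unproj(c,f([(77,330),(176,312),(228,549),(132,573)]),.045)
r=unproj(c,f([(303,34),(408,47),(374,331),(258,303)]),.2)
k=unproj(c,f([(309,379)]),.123)
print(d,r,k,sep="\n")
for p in(d,r):
    ax=(p[0]+p[1]-p[2]-p[3])/2; print(p.mean(0),np.linalg.norm(ax),np.degrees(np.arctan2(ax[1],ax[0])),np.linalg.norm(p[0]-p[1]),np.linalg.norm(p[2]-p[3]))
    l=p[0]-p[3]; r_=p[1]-p[2];print(np.degrees(np.arctan2(l[1],l[0])),np.degrees(np.arctan2(r_[1],r_[0])))
s=robot.read_state();print(Ro.from_rotvec(s["orientation"]).as_matrix().round(3))
w=viewer.get_calibration("wrist");print(w)
E
```

```text
[[0.60199226 0.34210397 0.045     ]
 [0.61664403 0.2718098  0.045     ]
 [0.45045837 0.22806151 0.045     ]
 [0.43169859 0.29511808 0.045     ]]
[[0.7739181  0.16779249 0.2       ]
 [0.76726154 0.10244565 0.2       ]
 [0.59003203 0.1172359  0.2       ]
 [0.60530627 0.18840712 0.2       ]]
[[0.56559377 0.16543196 0.123     ]]
[0.52519831 0.28427334 0.045     ] 0.17424912266667766 15.09128275466193 0.0718049068011815 0.06963125629859453
15.424764548597953 14.748468317837448
[0.68412948 0.14397029 0.2       ] 0.17382443703352005 -5.845188326708189 0.06568500265011198 0.0727917948051629
-6.970438663170255 -4.770423365202618
[[-0.903  0.43  -0.001]
 [ 0.43   0.903 -0.001]
 [ 0.    -0.002 -1.   ]]
{'fx': 336.7376957004269, 'fy': 336.7376957004269, 'cx': 320.3843226252642, 'cy': 238.91716355739342, 'distortion': array([-0.05508606,  0.        ,  0.        ,  0.        ,  0.        ]), 'R': array([[ 0.43076844,  0.9024592 , -0.00243711],
       [ 0.87565541, -0.4173179 ,  0.24305016],
       [ 0.21832581, -0.1068324 , -0.97001066]]), 't': array([-0.59857042, -0.02775577,  0.38964311])}
```

Call:
apply_moves(
  deltas=[
    [93,[-53,-35,-4],0],
    [93,[-53,-35,-4],0],
    [93,[-53,-35,-4],0],
    [93,[-53,-35,-4],0],
    [93,[-53,-35,-4],0],
  ],
)

```text
t: 0.72
tool_pos: [0.4196, 0.2727, 0.4242]
orientation: [-0.692, -3.064, 0.0]
force: [1.1, 0.1, -0.2]
opening: 0.0932
```

Call:
apply_moves(
  deltas=[
    [93,[0,0,0],-0.18],
    [93,[0,0,0],-0.18],
    [93,[0,0,0],-0.1],
    [93,[0,0,0],0],
    [93,[0,0,0],0],
  ],
)

```text
t: 1.35
tool_pos: [0.419, 0.2745, 0.4241]
orientation: [0.02, -3.141, 0.0]
force: [-0.8, 0.3, 0.2]
opening: 0.0932
```

```bash
python3 - <<'E'
from h import *
import pickle
s=robot.read_state();w=viewer.get_calibration("wrist");im=viewer.read_camera("wrist")
print(s["tool_pos"],s["orientation"],Ro.from_rotvec(s["orientation"]).as_matrix().round(3))
pickle.dump(w,open("w1.pkl","wb"))
cv2.imwrite("pics/w1.png",cv2.resize(im,(800,600)))
E
```

```text
[0.41903167 0.27454943 0.42413479] [ 2.04270869e-02 -3.14111630e+00  2.61400429e-04] [[-1.    -0.013 -0.   ]
 [-0.013  1.    -0.   ]
 [ 0.    -0.    -1.   ]]
```

View pics/w1.png

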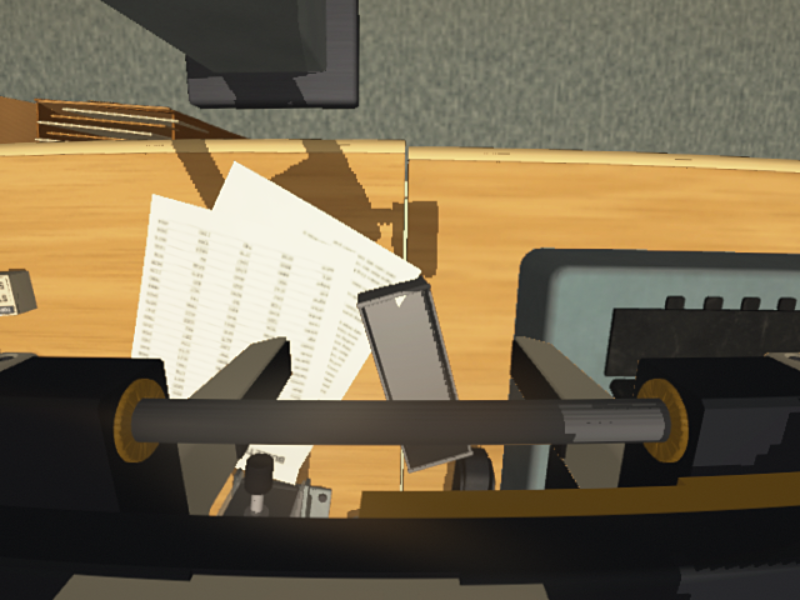

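The wrist view shows dish rim corners near (357,300), (430,281), (471,456) and (408,472), the knob at about (259,465), and the typewriter's side face at columns 518–545.

```bash
python3 - <<'E'
from h import *
import pickle
w=pickle.load(open("w1.pkl","rb"));c=viewer.get_calibration("top")
d=unproj(w,np.array([(408,472),(471,456),(430,281),(357,300)])/1.25,.045);print(d,d.mean(0))
ax=(d[0]+d[1]-d[2]-d[3])/2;print(np.linalg.norm(ax),np.degrees(np.arctan2(ax[1],ax[0])),np.linalg.norm(d[0]-d[1]),np.linalg.norm(d[2]-d[3]))
print("knob",unproj(w,np.array([(259,467)])/1.25,.123))
for z in(0,.03,.06,.09): print(z,"wrist",unproj(w,np.array([(518,300),(545,300)])/1.25,z)[:,:2].round(3).tolist(),"top",unproj(c,[(158,280),(150,280)],z)[:,:2].round(3).tolist())
E
```

```text
[[0.6178778  0.28406056 0.045     ]
 [0.59903615 0.3454047  0.045     ]
 [0.42505743 0.29988529 0.045     ]
 [0.44290437 0.23620147 0.045     ]] [0.52121894 0.291388   0.045     ]
0.18061502264014767 14.981161710392893 0.06417251716806097 0.06613729412621568
knob [[0.55793789 0.16598958 0.123     ]]
0 wrist [[0.452, 0.391], [0.452, 0.418]] top [[0.471, 0.386], [0.47, 0.405]]
0.03 wrist [[0.445, 0.383], [0.445, 0.408]] top [[0.471, 0.377], [0.471, 0.395]]
0.06 wrist [[0.437, 0.374], [0.437, 0.397]] top [[0.472, 0.368], [0.471, 0.385]]
0.09 wrist [[0.43, 0.365], [0.43, 0.386]] top [[0.472, 0.358], [0.472, 0.376]]
```

Call:
apply_moves(
  deltas=[
    [93,[-56,0,0],-0.125],
    [93,[0,0,40],-0.125],
    [93,[0,0,60],0],
    [93,[0,0,60],0],
    [93,[0,0,40],0],
  ],
)

```text
t: 2.02
tool_pos: [0.4739, 0.2749, 0.221]
orientation: [0.413, -3.111, 0.002]
force: [-0.6, -0.4, 0.6]
opening: 0.0928
```

Call:
apply_moves(
  deltas=[
    [93,[0,0,29],0],
    [93,[0,0,0],0],
    [50,[0,0,0],0],
    [50,[0,0,0],0],
    [50,[0,0,0],0],
  ],
  grip_force=15,
)

```text
t: 2.65
tool_pos: [0.4758, 0.2758, 0.197]
orientation: [-0.415, 3.112, 0.002]
force: [-0.2, 0.1, 0.7]
opening: 0.0678
```

Call:
apply_moves(
  deltas=[
    [50,[0,0,0],0],
    [50,[0,0,0],0],
  ],
)

```text
t: 2.9
tool_pos: [0.4758, 0.2758, 0.1968]
orientation: [-0.415, 3.112, 0.001]
force: [-0.8, 0.7, 7.2]
opening: 0.0673
```

Gripped at 67 mm. Before placing, I'll pin down the dispenser pose from the first scene picture.

```bash
python3 - <<'E'
import cv2
b=cv2.imread("pics/scene0.png")[160:260,270:380]
cv2.imwrite("pics/c2.png",cv2.resize(b,None,fx=6,fy=6,interpolation=cv2.INTER_CUBIC))
E
```

```text
(no output)
```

View pics/c2.png

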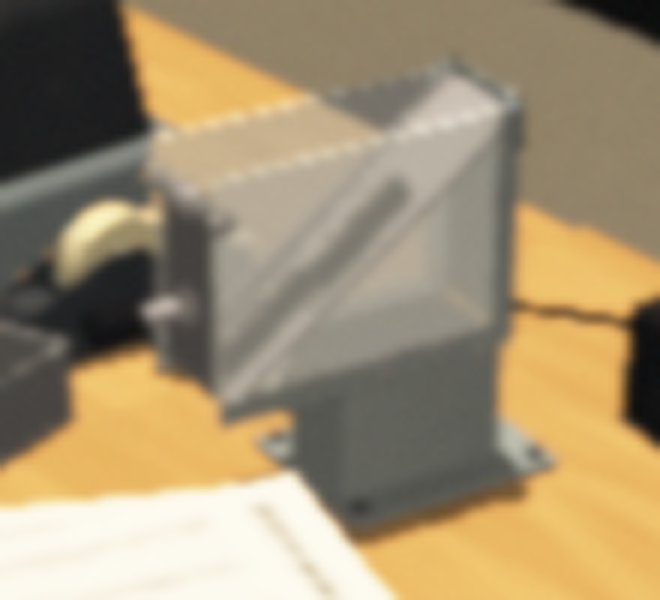

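The hopper corners are visible at (518,97) and (455,62) on the rim's back, and (505,335) and (222,415) on the underside. The stem is at (165,308).

```bash
python3 - <<'E'
from h import *
import pickle
from scipy.optimize import least_squares
w=pickle.load(open("w1.pkl","rb"));c=viewer.get_calibration("top");sc=viewer.get_calibration("scene")
f=lambda l:np.array(l)/3.1+[150,115]-.35
g=lambda l:np.array(l)/6+[270,160]-.4
obs=[(sc,[(.084,-.03,.2),(.084,.03,.2),(.084,-.03,.075),(-.088,-.03,.075),(-.115,0,.123)],g([(518,97),(455,62),(505,335),(222,415),(165,308)])),
(c,[(.084,.03,.2),(.084,-.03,.2),(-.130,0,.123),(-.088,-.03,.2),(-.088,.03,.2)],f([(303,34),(408,47),(309,379),(374,331),(258,303)])),
(w,[(-.130,0,.123)],np.array([(259,467)])/1.25)]
def res(p):
    R=np.array([[np.cos(p[2]),-np.sin(p[2]),0],[np.sin(p[2]),np.cos(p[2]),0],[0,0,1]])
    return np.concatenate([(proj(k,np.array(X)@R.T+[p[0],p[1],0])-o).ravel() for k,X,o in obs])
r=least_squares(res,[.684,.144,-.12],loss="soft_l1")
print(r.x,np.degrees(r.x[2]));print(res(r.x).reshape(-1,2).round(1))
a=r.x[2]
for x in(-.13,-.145,-.195): print(x,r.x[0]+x*np.cos(a),r.x[1]+x*np.sin(a))
s=robot.read_state();M=Ro.from_rotvec(s["orientation"]).as_matrix();print(s["tool_pos"],M.round(4),s["force"])
E
```

```text
[ 0.68742611  0.14739033 -0.13745251] -7.87544852488212
[[ 1.   1.1]
 [-0.1 -0.2]
 [ 1.5 -0.6]
 [-0.6  0.7]
 [-4.8  1.9]
 [ 1.2 -0.4]
 [-2.   0.3]
 [-0.   3.4]
 [-6.5 -3.4]
 [-0.4  0.5]
 [-0.7  0.6]]
-0.13 0.5586522313179212 0.1652029413919366
-0.145 0.5437937073001969 0.16725824283326127
-0.195 0.49426529390778273 0.17410924763767685
[0.47576156 0.27581098 0.19683622] [[-9.650e-01 -2.622e-01  2.200e-03]
 [-2.622e-01  9.650e-01  1.200e-03]
 [-2.400e-03  6.000e-04 -1.000e+00]] [-0.82304972  0.66784304  7.1739674 ]
```

Call:
apply_moves(
  deltas=[
    [50,[0,0,-7],0],
    [50,[0,0,-7],0],
    [50,[0,0,0],0.13],
    [50,[0,0,0],0.13],
    [50,[0,0,0],0.143],
  ],
  grip_force=20,
)

```text
t: 3.52
tool_pos: [0.475, 0.2753, 0.2095]
orientation: [-0.223, -3.133, 0.0]
force: [0.4, -0.2, -1.6]
opening: 0.0669
```

Call:
apply_moves(
  deltas=[
    [50,[-5,-25,0],0],
    [50,[-9,-25,0],0],
    [50,[-9,-25,0],0],
    [50,[-9,-23,0],0],
    [50,[0,0,0],0],
  ],
)

```text
t: 4.15
tool_pos: [0.4936, 0.1726, 0.2096]
orientation: [-0.22, -3.134, 0.001]
force: [0.2, 0.6, -1.7]
opening: 0.0666
```

```bash
python3 - <<'E'
from h import *
s=robot.read_state();M=Ro.from_rotvec(s["orientation"]).as_matrix();print(s["tool_pos"],M.round(4),s["force"],s["opening"])
a=viewer.read_camera("top")[115:315,180:340];b=viewer.read_camera("scene")[160:280,210:380]
cv2.imwrite("pics/p3.png",np.hstack([cv2.resize(a,(400,500),interpolation=2),cv2.resize(b,(400,282),interpolation=2).copy() if 0 else cv2.copyMakeBorder(cv2.resize(b,(400,282),interpolation=2),0,218,0,0,0)]))
E
```

```text
[0.4935872  0.17257884 0.2095569 ] [[-9.902e-01  1.396e-01 -2.000e-04]
 [ 1.396e-01  9.902e-01 -3.000e-04]
 [ 1.000e-04 -3.000e-04 -1.000e+00]] [ 0.1637664   0.63807425 -1.68596085] 0.06656310373580096
```

View pics/p3.png

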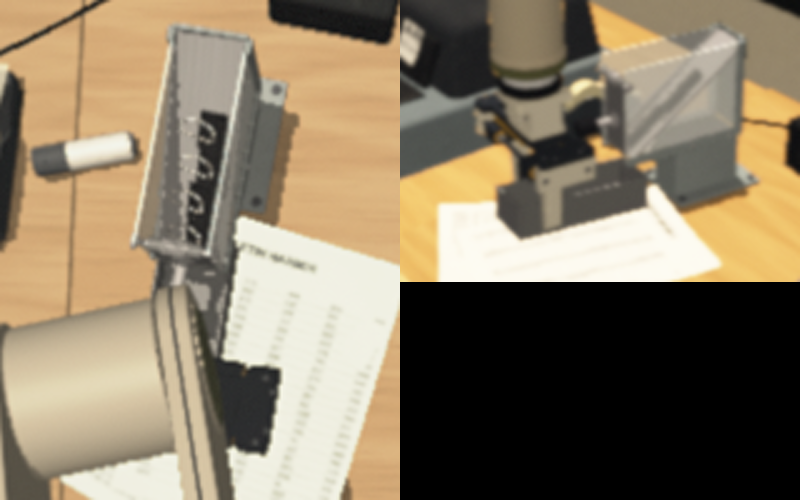

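The dish is end-on under the chute. In the crop its rim's left edge is at about (158,258) and its right edge at about (236,258) and (224,345). Lowering and releasing it, then I'll check the centring.

Call:
apply_moves(
  deltas=[
    [50,[0,0,6],0],
    [50,[0,0,6],0],
    [50,[0,0,0],0],
    [93,[0,0,0],0],
    [93,[0,0,0],0],
  ],
)

```text
t: 4.88
tool_pos: [0.4934, 0.1739, 0.1975]
orientation: [0.216, 3.134, -0.0]
force: [-0.5, -0.7, -0.5]
opening: 0.0813
```

Call:
apply_moves(
  deltas=[
    [93,[0,0,0],0],
    [93,[0,0,0],0],
  ],
)

```text
t: 5.12
tool_pos: [0.4934, 0.1738, 0.1975]
orientation: [0.216, 3.134, 0.0]
force: [0.2, 0.3, -0.1]
opening: 0.0925
```

```bash
python3 - <<'E'
from h import *
c=viewer.get_calibration("top")
P=unproj(c,np.array([(158,258),(236,258),(224,345)])/2.5+[180,115],.058)
a=-.1375;R=np.array([[np.cos(a),-np.sin(a)],[np.sin(a),np.cos(a)]])
print(((P[:,:2]-[.6874,.1474])@R).round(4))
s=robot.read_state();print(s["tool_pos"],s["opening"],s["force"],(s["tool_pos"][:2]-[.6874,.1474])@R)
E
```

```text
[[-0.0815  0.0303]
 [-0.0704 -0.0366]
 [-0.1466 -0.0392]]
[0.49342515 0.17384674 0.19747412] 0.09250216826519359 [ 0.23820317  0.27808213 -0.05604595] [-0.19576905 -0.00039045]
```

Call:
apply_moves(
  deltas=[
    [93,[0,0,-20],0],
    [93,[0,0,-40],0],
    [93,[0,0,-40],0],
    [93,[0,0,-40],0],
    [93,[0,0,0],0],
  ],
)

```text
t: 5.75
tool_pos: [0.4947, 0.1742, 0.3417]
orientation: [0.216, 3.127, 0.004]
force: [0.7, -0.3, 0.3]
opening: 0.093
```

```bash
python3 - <<'E'
from h import *
import pickle
s=robot.read_state();w=viewer.get_calibration("wrist");im=viewer.read_camera("wrist")
pickle.dump(w,open("w2.pkl","wb"));print(s["tool_pos"])
cv2.imwrite("pics/w2.png",cv2.resize(im,(800,600)))
print(proj(w,[[.5587,.1652,.123],[.5587,.1652,.134]])*1.25)
E
```

```text
[0.49468342 0.1741952  0.3417397 ]
[[399.70519644 444.71147158]
 [399.71100224 457.16846181]]
```

View pics/w2.png

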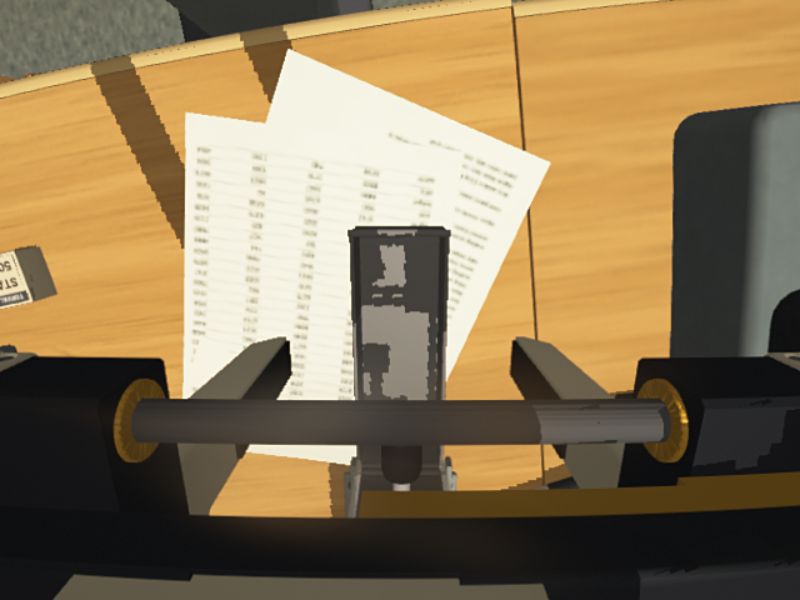

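Knob centre is at column 402 against a predicted 400, so it is aligned sideways. The dish is centred under it at column 399. Now I'll move over the knob and descend.

Call:
apply_moves(
  deltas=[
    [93,[-30,0,0],0],
    [93,[-29,0,0],0],
    [93,[0,0,20],0],
    [93,[0,0,20],0],
    [93,[0,0,5],0],
  ],
)

```text
t: 6.42
tool_pos: [0.5499, 0.1657, 0.2886]
orientation: [-0.215, -3.128, 0.002]
force: [-0.9, 0.1, 0.6]
opening: 0.093
```

Call:
apply_moves(
  deltas=[
    [60,[0,0,0],0],
    [40,[0,0,0],0],
    [10,[0,0,0],0],
    [10,[0,0,0],0],
    [10,[0,0,0],0],
  ],
  grip_force=15,
)

```text
t: 7.05
tool_pos: [0.5519, 0.1658, 0.2927]
orientation: [0.216, 3.134, 0.0]
force: [0.4, 1.0, -1.1]
opening: 0.0475
```

```bash
python3 - <<'E'
from h import *
s=robot.read_state();print(s["t"],s["tool_pos"],s["opening"],s["force"])
a=-.1375;R=np.array([[np.cos(a),-np.sin(a)],[np.sin(a),np.cos(a)]])
print((s["tool_pos"][:2]-[.6874,.1474])@R)
E
```

```text
7.05 [0.55188931 0.1658092  0.2926592 ] 0.04747163982957216 [ 0.3855254   1.04912838 -1.12172778]
[-0.13675501 -0.00033861]
```

Call:
apply_moves(
  deltas=[
    [10,[0,0,0],0],
    [10,[0,0,0],0],
    [10,[0,0,0],0],
    [10,[0,0,0],0],
  ],
)

```text
t: 7.55
tool_pos: [0.5518, 0.1667, 0.2924]
orientation: [0.216, 3.134, 0.003]
force: [0.6, 6.4, -1.3]
opening: 0.0214
```

Call:
apply_moves(
  deltas=[
    [10,[4,1,-4],0],
    [10,[4,0,-4],0],
    [10,[3.3,0,-4.5],0],
    [10,[3.3,0,-4.5],0],
    [10,[2.6,0,-4.9],0],
  ],
  grip_force=25,
)

```text
t: 8.18
tool_pos: [0.5346, 0.1695, 0.3147]
orientation: [0.216, 3.134, 0.001]
force: [2.5, 5.0, -1.8]
opening: 0.0209
```

Call:
apply_moves(
  deltas=[
    [10,[2.5,0,-4.9],0],
    [10,[1.7,0,-5.2],0],
    [10,[1.7,0,-5.3],0],
    [10,[0.9,0,-5.5],0],
    [10,[0.9,0,-5.5],0],
  ],
)

```text
t: 8.8
tool_pos: [0.5268, 0.1706, 0.3407]
orientation: [-0.216, -3.133, -0.001]
force: [1.1, 5.1, -3.2]
opening: 0.021
```

Call:
apply_moves(
  deltas=[
    [10,[0,0,0],0],
    [10,[0,0,0],0],
    [10,[0,0,0],0],
    [10,[0,0,0],0],
    [10,[0,0,0],0],
  ],
)

```text
t: 9.43
tool_pos: [0.5268, 0.1706, 0.3405]
orientation: [-0.216, -3.133, -0.001]
force: [0.3, 5.3, -3.1]
opening: 0.021
```

```bash
python3 - <<'E'
from h import *
s=robot.read_state();print(s["t"],s["tool_pos"],s["opening"],s["force"])
a=-.1375;R=np.array([[np.cos(a),-np.sin(a)],[np.sin(a),np.cos(a)]])
print((s["tool_pos"][:2]-[.6874,.1474])@R)
a=viewer.read_camera("top")[115:275,210:310];b=viewer.read_camera("scene")[165:260,250:380];w=viewer.read_camera("wrist")[180:420,200:440]
A=cv2.resize(a,(312,500),interpolation=2);B=cv2.resize(b,(488,356),interpolation=2)
cv2.imwrite("pics/p4.png",np.hstack([A,cv2.copyMakeBorder(B,0,144,0,0,0)]))
cv2.imwrite("pics/w4.png",cv2.resize(w,(600,600),interpolation=2))
E
```

```text
9.425 [0.52681836 0.17059288 0.34054051] 0.021039565709688745 [ 0.34481982  5.2567934  -3.05959247]
[-0.16224502  0.00096351]
```

View pics/p4.png

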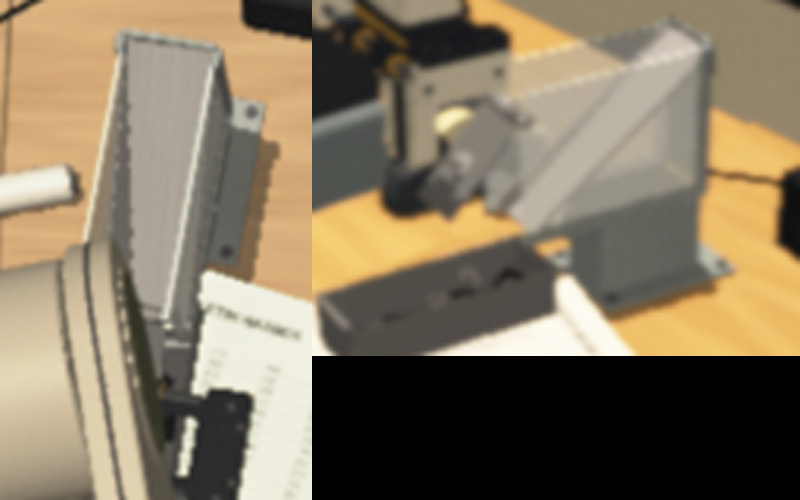

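View pics/w4.png

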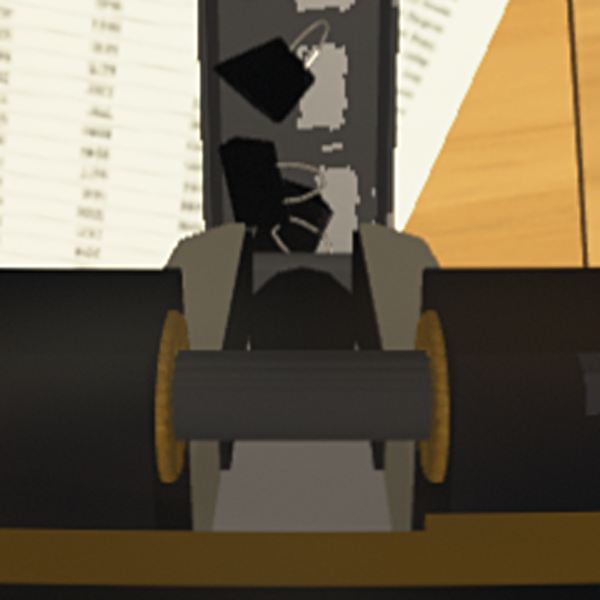

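The chute is empty and the clips are in the dish: three are visible in the wrist view and the fourth is likely hidden. I'll check the flap angle against the scene view, with the flap corner near (452,215) and the hinge near (528,112) in the crop.

```bash
python3 - <<'E'
from h import *
c=viewer.get_calibration("scene")
a=-.1375;R=np.array([[np.cos(a),-np.sin(a),0],[np.sin(a),np.cos(a),0],[0,0,1]])
for th in(0,36,45,54):
    t=np.radians(th);X=np.array([[-.09-r*np.sin(t),y,.178-r*np.cos(t)] for r in(0,.095) for y in(-.028,.028)])
    print(th,((proj(c,X@R.T+[.6874,.1474,0])-[250,165])*3.754+[312,0]).round().tolist())
i=viewer.read_camera("scene")[190:265,250:345]
cv2.imwrite("pics/p5.png",cv2.resize(i,None,fx=8,fy=8,interpolation=2))
E
```

```text
0 [[517.0, 121.0], [480.0, 93.0], [518.0, 233.0], [483.0, 202.0]]
36 [[517.0, 121.0], [480.0, 93.0], [453.0, 231.0], [419.0, 200.0]]
45 [[517.0, 121.0], [480.0, 93.0], [439.0, 223.0], [405.0, 192.0]]
54 [[517.0, 121.0], [480.0, 93.0], [427.0, 213.0], [393.0, 182.0]]
```

View pics/p5.png

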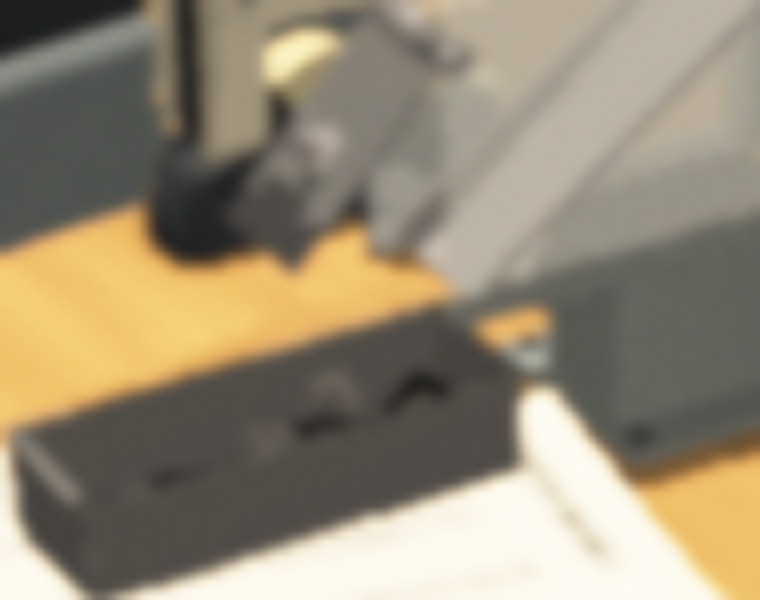

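The flap corner projects to about 44°, and all clips lie low in the dish, clear of the chute. Handing in.

```bash
python3 - <<'E'
from plant import robot, order
s=robot.read_state();print(s["t"],s["opening"],s["force"]);print(order.close_job())
E
```

```text
9.625 0.020912588694103174 [ 0.28790455  4.65762788 -2.8011265 ]
the job is handed in; nothing more can be done
None
```

I stood the dish end-on under the chute, with its far end about 30 mm behind the chute edge. I then pinched the knob from above, swung the flap up along its arc and handed in at 9.6 s, still holding it.

My last checks:
- **Flap:** it is at about 44° by the scene view and 45–47° by the arm's travel. In the scene view, the column alone read about 39° and the row about 48°, all within the allowed range.
- **Grip:** the opening is steady at 21 mm, which fits the 22 mm knob. The gripper carries about 3 N of flap load and a steady sideways force of about 5 N, which suggests it is roughly 1 mm off centre.
- **Clips:** the chute is empty in the top and scene views. Three clips show clearly in the dish and lie well clear of the chute. I did not see the fourth distinctly and take it to be hidden behind the others.
- **Dish:** it sits flat. Before I let go, the top view put it 3–4 mm off centre. The gripper position and wrist view put it within about 1 mm; the limit is 15 mm.
- **Other items:** I did not touch the tape roll, glue stick, staples or tape dispenser. I did not re-measure their positions at the end.

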